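Hang the second LED carrier under the first on the ageing stand

TASK

Take the LED carrier with the latch hook out of the white tray and hang it under the carrier that hangs on the stand: pass its hook through the loop and pull it gently down over the loop's bar until the spring latch snaps shut and the bar is home in the hook, then prove the joint with a steady downward pull of 10 to 15 N; more than 18 N would bend the loop. Let go so that the two hang still in a column, and do not disturb the other things.

Things in the scene. Friction and masses are not known exactly. Their poses are not given: they have to be found in the camera images.
- upper: First LED carrier, hanging by its hook on the rail, free to swing. Upright aluminium plate 120 mm wide (y), 85 high (z), 4 thick (x); a rhomboid lit LED tile in front (+x) reaches to x = 12 mm; behind (-x, robot's side) a black driver box, and a bow handle reaching to x = -52 mm. Origin: middle of the plate's lower edge; z up. About 0.3 kg. Same make as the lower one. Its loop: see loop_mid.
- loop_mid (a point): Loop under the upper carrier: a square U-bolt of 4 mm steel wire in the plate's plane, legs at y = -22 and +22 mm, joined below by a level bar along y; open towards +x and -x; above, the plate's edge (nuts 4 mm high on the legs). Its length is set differently each time: the bar's middle is 40 to 64 mm below the plate's edge, unmeasured, firm under load. This point: mean setting, 52 mm below.
- lower: Second LED carrier, to be hung: like the upper one, same axes and origin (middle of the plate's lower edge), about 0.3 kg. Stands upright in a bay of the tray, lit face (+x) away from the robot, hook up. The plate's ends are 30 mm deep in slots with 1 mm play: it may lean a few degrees. Its own loop reaches 48 mm below the plate: lift it 90 mm before carrying it off.
- lower_grip (a point): Point on the lower carrier's handle at its x = -47, y = 0, z = 48 mm: an upright black bar 12 mm wide (y), 10 deep (x), 62 high (z). The driver box in front of it reaches back to x = -18 mm. Pinch its two sides (closing along the carrier's y) from the robot's side, fingers forward and about 30 degrees off straight down, so the hand clears the upper carrier's handle. Grip firmly, about 80 N.
- lower_nose (a point): Lowest point of the hook's nose, carrier x = 8, y = 0, z = 125.5 mm. Hook: 5 mm wire in the carrier's x-z plane: shank up at x = -8, half-round crook about x = 0, z = 139 (wire radius 8), nose down at x = +8; highest point z = 149.5; plate's top z = 85. The mouth faces down. The nose goes forward through the loop, then down over the bar; with the crook's top 7 mm under the upper plate, any setting clears.
- lower_seat (a point): Point in the crook of the lower carrier's hook, at its x = 0, y = 0, z = 142.5 mm: the middle of the loop's bar lies here when fully seated. Once the latch has snapped shut the hook moves down freely for some 5 mm, then the bar is home and the pull rises 2 N or more for every mm. Ease off a little before letting go.
- lower_latch (a joint): Spring latch across the hook's mouth, in m: 0 shut, to 0.0065 pushed back. A wire bolt like a door latch, sliding along -x into a housing on the shank: top edge level at z = 134 mm from shank to nose, underside slanting down 50 degrees towards the shank. The bar, pushed up under it, wedges it back about 4 mm with a pull of 3 to 8 N and it snaps out behind the bar, 5 mm short of the seat.
- rail_mid (a point): Middle of the stand's rail: level 8 mm steel rod along the stand's y, 430 mm up, between white posts 25 mm square at y = -190 and +190 mm; feet 180 mm long (x), 20 high. The upper carrier and a wooden clipboard hang on it, about 90 mm either side of the middle, in either order.
- tray: White slotted tray fixed on the table, 300 mm long (y), 90 deep (x); origin: middle of its underside. Bay middles at y = -80 and +80 mm; slot floor 82 mm up, slot walls up to 112 mm and within 25 mm of the middle line. One bay holds the lower carrier, the other the bare one, in either order.
- bare: Leave alone: a bare LED carrier in the tray's other bay, the same plate with a blue tile but no hook, handle or loop. Origin at the middle of its lower edge.
- clipboard: Leave alone: wooden clipboard 105 mm wide, 150 mm high with a paper, hanging on the rail by an open hook beside the upper carrier. Origin 140 mm below the rail.
- driver: Leave alone: screwdriver lying on the table, about 150 mm.
- adapter: Leave alone: black mains adapter, 50 x 95 x 32 mm, on the table.
- spare_tile: Leave alone: loose rhomboid LED tile lying face up, about 110 x 70 x 8 mm.
- screw_bin: Leave alone: small open bin 100 x 75 x 40 mm on the table.
- reel: Leave alone: black reel 90 mm across, 22 mm high, lying on the table.
Things that resemble listed ones, but are neither listed nor needed, are in the scene too. Leave any blue look-alike of the lower alone.

How it is judged:
By the outcome, as a careful person would: the job done as asked, in the order asked, and still so for the second after the job is handed in, with the robot touching nothing.
It also fails if it takes over 72 s, if anything falls off the work surface, if the arm or the gripper's body presses on something with over 40 N, if the wrist force passes 120 N, or if a joint passes its speed limit or range.

ROBOT

A 6-joint arm with a two-finger parallel gripper is mounted at the origin on the work surface. World frame = base frame: x ahead of the robot, y to its left, z up, the work surface at z = 0. Lengths are in m, angles in rad, forces in N, time in s.
With the tool pointing down it reaches from about 0.3 to 0.875 m from the base axis. Payload 4.2 kg.
Tool frame: the origin (TCP) lies between the finger pads; the fingertips stand 11 mm ahead of it and the grasp point (between the pads) lies 8 mm behind it; z points along the fingers, y is the direction in which the jaws open and shut (so a half turn about z gives the same grasp; the last joint's range is limited). The gripper opens to 85 mm and grips with 20 to 120 N. Pads are 22 mm wide; open, the fingers measure 114 mm over their backs; the gripper's body (76 mm by 85 mm) begins 54 mm behind the grasp point. The pads swing forward as they close: fully open they stand 13 mm farther back than shut.
Start: joints at [1.322, 0.32, 1.565, -0, 1.257, -0.02], TCP at [0.13, 0.56, 0.242] pointing down, gripper open.
Joint ranges: [-3.11, 3.11], [-0.84, 2.01], [0.21, 2.61], [-1.34, 4.49], [0.05, 2.63], [-2.56, 2.56]. Speed limits (rad/s): [2.57, 2.57, 3.14, 3.14, 3.14, 3.14].

INTERFACE

Orientations are given as a rotation vector (axis times angle).
In Python, from cell import env, kinematics, eyes, job gives the robot as it stands. The module is installed in compiled form; this text tells all that it offers. Calls block until the motion is done:
- env.goto(position, orientation): joint-space move of the TCP to a pose.
- env.servo_line(position, speed=0.15, frame=None): straight line of the TCP; frame=None keeps the orientation; speed is the mean speed in m/s.
- env.movej(angles): joint-space move.
- env.ungrasp() and env.close(f_grip=None): open the fingers fully, or close them until they stop; f_grip is the grip in N (None keeps the last).
- env.hold(seconds).
- kinematics.inverse_kinematics(position, orientation): joint angles nearest the present ones, or None.
- env.observe(): the state.
- eyes.get_image(name): name is "scene" or "top"; returns the picture (400x640x3 uint8, red, green, blue); there is no depth.
- eyes.calibration(name): a dict with "fx", "fy", "cx", "cy" (pixels), "dist" ([k1, k2, p1, p2, k3] as OpenCV has them; the pictures are not rectified), "cam_to_world" (4x4, takes a point from camera to world coordinates). Camera axes: x right, y down, z forward; pixel columns grow to the right and rows downward; lengths in m; the calibration is good to about 2 mm. A picture is of the moment at which its call begins. calibration takes no time and is no camera call.
A pose or a line that the arm cannot do raises env.Unreachable and nothing moves.
- job.sign_off(): hands the job in, once; it reports no verdict.
Trained networks look in the newest picture that a camera, given by its name, has taken for a name from the list of things; names that differ only in an ending like _2 or _b are one class to them, and where a whole thing is asked for, a point or a joint stands for the part that bears it (a point fixed in the world has none). Each returns a list of dicts, best first, with "score" (0 to 1); they miss things now and then, are a little off and sometimes report something else, mostly with a low value. They report only what shows in the picture. A call takes as long as a camera call. They do not tell look-alikes from the thing itself.
- eyes.regions_of(name, camera): "region" (400x640 bool, what is visible of it) and "bbox" ([left, top, right, bottom] in pixels, round what is visible of it).
- eyes.pinpoint(name, camera): "uv" ([column, row] in pixels: a listed point, or the origin of a listed thing).
The state is a dict: "t": time; "q": joint angles; "qd": joint speeds; "joint_torque": joint torques, N m; "tool_pos": TCP position; "tool_rot": TCP orientation; "contact_force": force on the tool from outside, world axes, zero at the start; "moment": the same for the moment, N m; "gripper_width": finger opening in m.
Only numpy, scipy, OpenCV 4.12 (cv2) and the standard library are available. Lean on these libraries where they do the work, as an engineer would, in place of code of your own. Each camera call takes 0.05 s, during which the arm holds its last target. There are 200 camera calls.

## Working session

There is one attempt and no reset: what is moved stays moved. The work goes in short steps, each a Python script; the robot and the scene stay as the last script left them, time stands still between calls to the robot, and variables do not carry over. Pictures are saved under pics/ and viewed, about 8 in all and at most 12, crops included, and the job is handed in when it is done.

```bash
mkdir -p pics; cat > h.py <<'E'
import numpy as np, cv2
from scipy.spatial.transform import Rotation as R
from cell import env, kinematics, eyes, job
def save(im,name,box=None,s=1):
    if box: im=im[box[1]:box[3],box[0]:box[2]]
    im=cv2.resize(im,None,fx=s,fy=s,interpolation=cv2.INTER_CUBIC)
    cv2.imwrite('pics/'+name,im[:,:,::-1])
def cam(n):
    c=eyes.calibration(n); K=np.array([[c['fx'],0,c['cx']],[0,c['fy'],c['cy']],[0,0,1.]]); return K,np.array(c['dist'],float),np.array(c['cam_to_world'])
def ray(n,uv):
    K,d,T=cam(n); p=cv2.undistortPoints(np.array([[uv]],float),K,d)[0,0]
    v=T[:3,:3]@np.array([p[0],p[1],1]); return T[:3,3],v/np.linalg.norm(v)
def proj(n,P):
    K,d,T=cam(n); Ti=np.linalg.inv(T)
    return cv2.projectPoints(np.atleast_2d(np.array(P,float)),cv2.Rodrigues(Ti[:3,:3])[0],Ti[:3,3],K,d)[0][:,0]
def tri(u1,u2):
    o1,v1=ray('scene',u1);o2,v2=ray('top',u2)
    s=np.linalg.lstsq(np.c_[v1,-v2],o2-o1,rcond=None)[0]
    a=o1+s[0]*v1;b=o2+s[1]*v2
    return (a+b)/2,np.linalg.norm(a-b)
E
python3 - <<'E'
from h import *
for n in('scene','top'):
    im=eyes.get_image(n); save(im,n+'1.png')
    K,d,T=cam(n); print(n,K[0,0],np.round(T,3).tolist())
    for k in ['upper','loop_mid','lower','lower_grip','lower_nose','lower_seat','rail_mid','tray','bare','clipboard']:
        print(k,[(np.round(r['uv'],1).tolist(),round(r['score'],2)) for r in eyes.pinpoint(k,n)])
print(env.observe()['t'])
E
```

```text
scene 370.7834220267037 [[0.13, 0.721, -0.68, 1.123], [0.991, -0.092, 0.092, -0.152], [0.004, -0.686, -0.727, 0.998], [0.0, 0.0, 0.0, 1.0]]
upper [([476.3, 229.2], 0.67)]
loop_mid [([471.9, 239.7], 0.74)]
lower [([246.9, 208.0], 0.95), ([276.6, 281.0], 0.86), ([187.6, 229.3], 0.59)]
lower_grip [([243.4, 187.6], 0.93), ([277.5, 259.5], 0.67)]
lower_nose [([150.3, 237.5], 0.92), ([239.3, 187.0], 0.86), ([274.5, 255.4], 0.67)]
lower_seat [([271.7, 251.4], 0.85), ([236.3, 180.0], 0.69), ([150.2, 232.5], 0.62)]
rail_mid [([465.3, 197.1], 0.64), ([270.6, 257.2], 0.47)]
tray [([255.7, 289.9], 0.86)]
bare [([223.4, 270.3], 0.77)]
clipboard [([408.0, 244.3], 0.73), ([462.5, 195.7], 0.38)]
top 380.16997117665585 [[-0.02, -0.993, 0.115, 0.305], [-1.0, 0.019, -0.014, -0.058], [0.012, -0.115, -0.993, 1.383], [0.0, 0.0, 0.0, 1.0]]
upper [([190.0, 135.0], 0.56)]
loop_mid [([196.2, 139.3], 0.75)]
lower [([433.1, 242.5], 0.68), ([354.1, 159.3], 0.57), ([387.1, 261.3], 0.55)]
lower_grip [([350.5, 169.3], 0.86), ([388.0, 273.3], 0.65), ([450.8, 240.7], 0.62)]
lower_nose [([389.8, 292.5], 0.59), ([469.3, 237.0], 0.59), ([359.4, 150.6], 0.57), ([209.7, 233.1], 0.2)]
lower_seat [([474.5, 235.5], 0.95), ([360.9, 151.5], 0.69), ([393.0, 301.7], 0.59), ([189.0, 134.2], 0.52), ([397.3, 222.4], 0.47)]
rail_mid [([204.4, 113.7], 0.82)]
tray [([373.3, 171.8], 0.64)]
bare [([398.8, 175.4], 0.64)]
clipboard [([187.5, 133.6], 0.63), ([253.6, 125.4], 0.57)]
1.1
```

```bash
sleep 0
```

```text
(no output)
```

View pics/scene1.png

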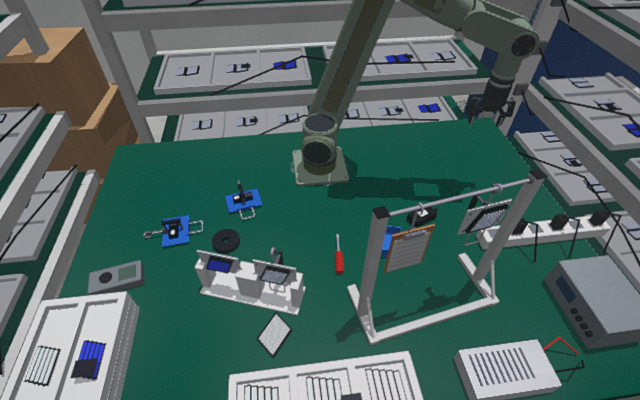

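View pics/top1.png

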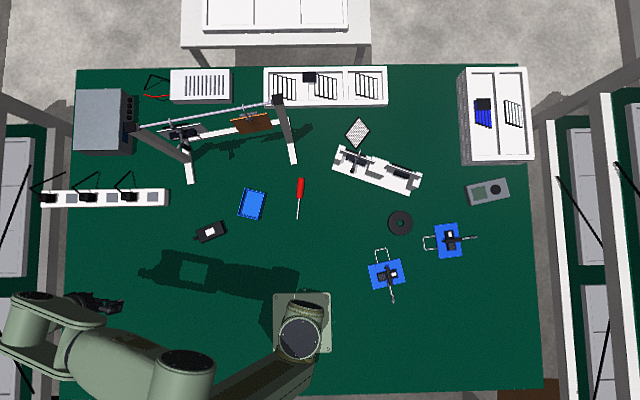

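Scene view: the tray at (255,285) holds the bare carrier (215,265) and a lit carrier with hook and handle (275,265). On the stand are the clipboard (408,245) and the upper carrier (487,215). Candidates for lower are the tray one (277,265), a blue look-alike lying at (243,200), and another blue one lying at (175,230). Only the tray one is lit, upright and in the tray. I'll confirm it in an enlarged crop.

```bash
python3 - <<'E'
from h import *
S=eyes.get_image('scene');T=eyes.get_image('top')
def c(im,x,y,w=100,h=75): return cv2.resize(im[y:y+h,x:x+w],(400,300),interpolation=cv2.INTER_CUBIC)
a=np.vstack([np.hstack([c(S,205,235),c(S,440,165)]),np.hstack([c(T,325,130),c(T,150,90)])])
save(a,'crops.png')
def p(a,b,n):
    x,e=tri(a,b);print(n,x.round(4),round(e,4))
p([276.6,281],[354.1,159.3],'lower')
p([277.5,259.5],[350.5,169.3],'grip')
p([274.5,255.4],[359.4,150.6],'nose')
p([271.7,251.4],[360.9,151.5],'seat')
p([476.3,229.2],[190,135],'upper')
p([471.9,239.7],[196.2,139.3],'loop')
p([465.3,197.1],[204.4,113.7],'rail')
p([255.7,289.9],[373.3,171.8],'tray')
p([223.4,270.3],[398.8,175.4],'bare')
p([408,244.3],[253.6,125.4],'clip')
E
```

```text
lower [ 0.5642 -0.1939  0.0856] 0.0033
grip [ 0.5218 -0.1812  0.1275] 0.0126
nose [ 0.5664 -0.1937  0.2131] 0.0058
seat [ 0.561  -0.1984  0.2238] 0.0031
upper [0.6053 0.3096 0.2876] 0.001
loop [0.6047 0.3085 0.244 ] 0.0059
rail [0.6227 0.2279 0.4301] 0.0035
tray [ 5.334e-01 -2.672e-01 -3.000e-04] 0.007
bare [ 0.5058 -0.3465  0.0802] 0.0005
clip [0.6307 0.1245 0.2912] 0.0046
```

View pics/crops.png

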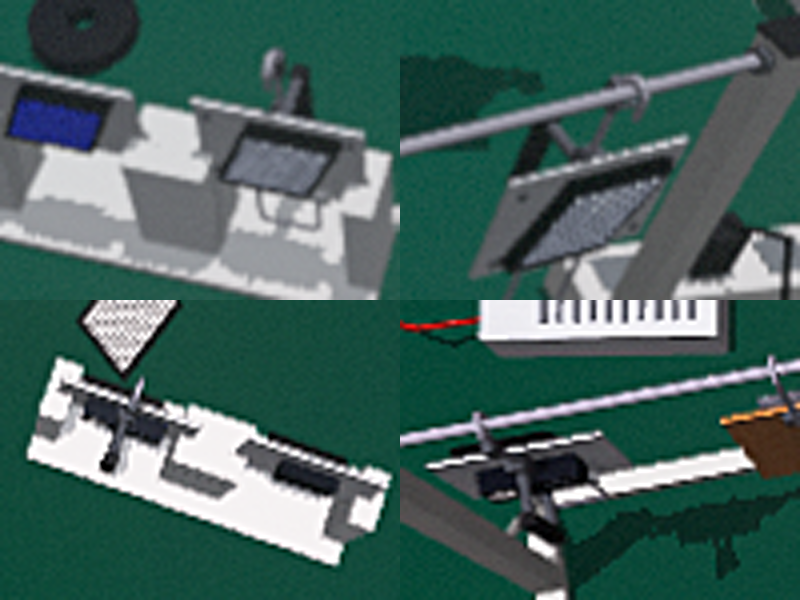

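Crop: the carrier in the tray is lit, upright, with hook (275,253), rear handle (279,258) and its own loop (277,290), so this is lower. Next I fit poses from plate corners plus the pinpointed points.

```bash
cat >> h.py <<'E'
from scipy.optimize import least_squares
PTS={'lower':[0,0,0],'grip':[-.047,0,.048],'nose':[.008,0,.1255],'seat':[0,0,.1425],'tl':[0,-.06,.085],'tr':[0,.06,.085],'bl':[0,-.06,0],'br':[0,.06,0]}
def pose(p): # x y z yaw lean(about carrier y) roll
    return R.from_euler('ZYX',[p[3],p[4],p[5]]),np.array(p[:3])
def fit(obs,p0,prior,sig):
    # obs: list (cam,body pt,uv,weight)
    def f(p):
        r,t=pose(p); o=[]
        for n,b,uv,w in obs: o+=list((proj(n,r.apply(b)+t)[0]-uv)*w)
        return np.r_[o,(p-prior)/sig]
    s=least_squares(f,p0,loss='soft_l1'); r,t=pose(s.x)
    for n,b,uv,w in obs: print(n,b,(proj(n,r.apply(b)+t)[0]-uv).round(1))
    print('FIT',s.x[:3].round(4),np.degrees(s.x[3:]).round(2)); return s.x
def zint(n,uv,z):
    o,v=ray(n,uv); return o+v*(z-o[2])/v[2]
E
python3 - <<'E'
from h import *
print('rail ends',[zint(c,uv,.43).round(4) for c,uv in [('scene',(386,212)),('scene',(531,180)),('top',(140,128)),('top',(275,101))]])
s,t='scene','top'
P=PTS
L=[(s,P['lower'],[276.6,281],.6),(s,P['grip'],[277.5,259.5],.4),(s,P['nose'],[274.5,255.4],.6),(s,P['seat'],[271.7,251.4],.6),(s,P['tl'],[253,260],1),(s,P['tr'],[296.2,269.5],1),
 (t,P['lower'],[354.1,159.3],.4),(t,P['grip'],[350.5,169.3],.6),(t,P['nose'],[359.4,150.6],.6),(t,P['seat'],[360.9,151.5],.6),(t,P['tr'],[340.5,151.2],1),(t,P['tl'],[374.5,162.5],1)]
p0=np.array([.564,-.194,.084,-.35,0,0]); l=fit(L,p0,p0,np.array([.1,.1,.003,1,.1,.02]))
U=[(s,P['lower'],[476.3,229.2],.4),(s,[0,0,-.052],[471.9,239.7],.4),(s,P['tl'],[468.7,210],.7),(s,P['tr'],[512,200],1),(s,P['bl'],[457.5,234.5],1),
 (t,P['tr'],[157,131.7],1),(t,P['tl'],[200.5,123.2],1),(t,P['lower'],[190,135],.4)]
p0=np.array([.605,.31,.288,.2,0,0]); u=fit(U,p0,p0,np.array([.1,.1,.006,1,.05,.02]))
np.save('l.npy',l);np.save('u.npy',u)
E
```

```text
rail ends [array([0.6424, 0.0513, 0.43  ]), array([0.5905, 0.3976, 0.43  ]), array([0.5873, 0.3912, 0.43  ]), array([0.6528, 0.0439, 0.43  ])]
scene [0, 0, 0] [0.  0.5]
scene [-0.047, 0, 0.048] [ 3.2 -1.3]
scene [0.008, 0, 0.1255] [-2.5  2. ]
scene [0, 0, 0.1425] [ 0.8 -0.5]
scene [0, -0.06, 0.085] [-0.  -0.6]
scene [0, 0.06, 0.085] [-0.2 -0.8]
top [0, 0, 0] [0.9 0.7]
top [-0.047, 0, 0.048] [1.1 1.2]
top [0.008, 0, 0.1255] [0.1 0.1]
top [0, 0, 0.1425] [-1.7  0.5]
top [0, 0.06, 0.085] [-0.4 -2.1]
top [0, -0.06, 0.085] [ 0.2 -0.8]
FIT [ 0.5628 -0.1957  0.0809] [-21.42  -1.36   0.12]
scene [0, 0, 0] [ 1.8 -0.5]
scene [0, 0, -0.052] [-0.2  1.8]
scene [0, -0.06, 0.085] [-1.4  1.1]
scene [0, 0.06, 0.085] [-0.3 -0.3]
scene [0, -0.06, 0] [-0.6 -0.1]
top [0, 0.06, 0.085] [-0.6 -0.3]
top [0, -0.06, 0.085] [-0.7 -0.2]
top [0, 0, 0] [-1.3  0.3]
FIT [0.6046 0.3139 0.2879] [10.13 -0.14 -0.25]
```

```bash
cat >> h.py <<'E'
def toolrot(yaw,tilt=30,flip=1,dlean=0):
    z=np.array([np.sin(np.radians(tilt)),0,-np.cos(np.radians(tilt))]); y=np.array([0,flip,0.])
    r=R.from_matrix(np.c_[np.cross(y,z),y,z])
    return R.from_euler('ZY',[yaw,dlean])*r
def st(k=''):
    o=env.observe(); print(k,'t',round(o['t'],2),'F',o['contact_force'].round(2) if hasattr(o['contact_force'],'round') else np.round(o['contact_force'],2),'w',round(o['gripper_width'],4),'p',np.round(o['tool_pos'],4)); return o
E
python3 - <<'E'
from h import *
l=np.load('l.npy');u=np.load('u.npy')
r,t=pose(l); g=r.apply(PTS['grip'])+t
best=None
for fl in (1,-1):
    A=toolrot(l[3],flip=fl); B=toolrot(u[3],flip=fl)
    ga=g+.008*A.apply([0,0,1]); gu=u[:3]+R.from_euler('z',u[3]).apply([-.047,0,-.1565+.048])+.008*B.apply([0,0,1])
    qs=[kinematics.inverse_kinematics(p,o.as_rotvec()) for p,o in [(ga,A),(ga-.1*A.apply([0,0,1]),A),(gu,B),(gu-[.12,0,0],B)]]
    print(fl,[None if q is None else np.round(q,2) for q in qs])
    if qs[0] is not None and best is None: best=(fl,A,ga)
E
```

```text
1 [array([-0.34,  0.24,  2.18, -0.07,  0.2 , -1.47]), array([-0.34,  0.03,  2.14, -0.04,  0.44, -1.51]), array([ 0.57,  0.3 ,  1.9 , -0.43,  0.49, -0.84]), array([ 0.74,  0.17,  2.1 , -0.59,  0.5 , -0.54])]
-1 [array([-0.34,  0.24,  2.18, -0.07,  0.2 ,  1.67]), array([-0.34,  0.03,  2.14, -0.04,  0.44,  1.64]), array([ 0.57,  0.3 ,  1.9 , -0.43,  0.49,  2.3 ]), None]
```

```bash
python3 - <<'E'
from h import *
l=np.load('l.npy')
r,t=pose(l); g=r.apply(PTS['grip'])+t
A=toolrot(l[3]); z=A.apply([0,0,1]); ga=g+.008*z
st('start')
env.goto([.09,.38,.36],R.from_rotvec(env.observe()['tool_rot']).as_rotvec())
env.goto([.38,-.12,.33],A.as_rotvec())
env.goto(ga-.10*z,A.as_rotvec())
st('pre')
S=eyes.get_image('scene');T=eyes.get_image('top')
for n in('scene','top'):
    for k in('lower_grip','lower'):
        print(n,k,[(np.round(x['uv'],1).tolist(),round(x['score'],2)) for x in eyes.pinpoint(k,n)], 'pred',proj(n,g if k=='lower_grip' else t).round(1))
def c(im,x,y,w=100,h=75): return cv2.resize(im[y:y+h,x:x+w],(400,300),interpolation=cv2.INTER_CUBIC)
for n,im in (('scene',S),('top',T)):
    for q in [ga-.1*z,g]: cv2.circle(im,tuple(proj(n,q)[0].round().astype(int)),1,(255,0,0),-1)
save(np.hstack([c(S,225,215),c(T,315,125)]),'pre.png')
E
```

```text
start t 1.2 F [0.34 0.58 0.83] w 0.0854 p [0.1304 0.56   0.2423]
pre t 4.83 F [-0.77 -0.    0.73] w 0.0854 p [ 0.4755 -0.1611  0.2079]
scene lower_grip [([280.5, 260.4], 0.66), ([244.4, 190.8], 0.58), ([169.3, 222.3], 0.58), ([336.0, 255.4], 0.57)] pred [[280.7 258.2]]
scene lower [([278.1, 281.9], 0.97), ([186.7, 226.2], 0.77)] pred [[276.6 281.5]]
top lower_grip [([391.9, 272.6], 0.97), ([352.2, 168.5], 0.93), ([453.1, 241.4], 0.61)] pred [[351.6 170.5]]
top lower [([434.8, 245.3], 0.62), ([386.3, 260.0], 0.59), ([355.0, 159.5], 0.55)] pred [[355. 160.]]
```

View pics/pre.png

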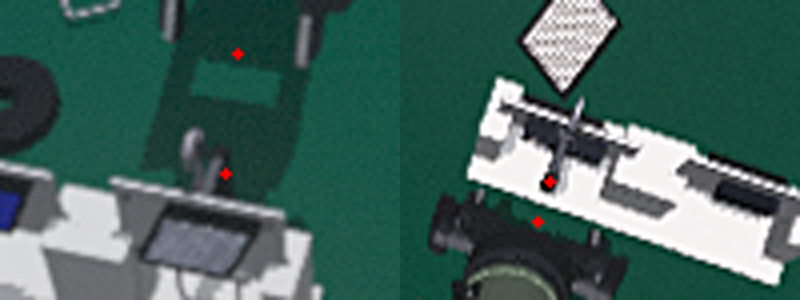

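The gripper straddles the handle (scene (281,258), top (352,170)), and the predictions agree with the picture. Approach and close softly first.

```bash
python3 - <<'E'
from h import *
l=np.load('l.npy'); r,t=pose(l); g=r.apply(PTS['grip'])+t
A=toolrot(l[3]); z=A.apply([0,0,1]); ga=g+.008*z
env.servo_line(ga,speed=.08); st('at')
env.close(20); st('20N'); env.hold(.3)
o=st('20N'); print('carrier-frame F',A.inv().apply(o['contact_force']))
E
```

```text
at t 6.53 F [0.17 0.33 0.26] w 0.0851 p [ 0.5218 -0.1797  0.1213]
20N t 7.19 F [-0.55 -0.43  0.2 ] w 0.0116 p [ 0.5218 -0.1797  0.1209]
20N t 7.49 F [-0.67 -0.79  0.63] w 0.0116 p [ 0.5218 -0.1797  0.1209]
carrier-frame F [-0.02747764 -0.98307229 -0.7129283 ]
```

Width of 11.6 mm matches the 12 mm bar, and side force is negligible. Firm grip and lift, then look.

```bash
python3 - <<'E'
from h import *
env.close(80); env.hold(.2); o=st('80N')
p=np.array(o['tool_pos'])
env.servo_line(p+[0,0,.1],speed=.08); env.hold(.3); o=st('up')
print(repr(o['tool_rot']))
l=np.load('l.npy'); r,t=pose(l); t=t+[0,0,.1]
S=eyes.get_image('scene');T=eyes.get_image('top')
D={'lower':'lower','lower_grip':'grip','lower_nose':'nose','lower_seat':'seat'}
for n in('scene','top'):
    for k in D:
        pr=proj(n,r.apply(PTS[D[k]])+t)[0]
        print(n,k,'pred',pr.round(1),[(np.round(x['uv'],1).tolist(),round(x['score'],2)) for x in eyes.pinpoint(k,n) if np.hypot(*(x['uv']-pr))<15])
def c(im,n,w=100,h=75):
    x,y=(proj(n,r.apply([0,0,.08])+t)[0]-[w/2,h/2]).astype(int); print(n,'crop',x,y)
    return cv2.resize(im[y:y+h,x:x+w],(400,300),interpolation=cv2.INTER_CUBIC)
save(cv2.resize(np.hstack([c(S,'scene'),c(T,'top')]),(800,300)),'lift.png')
E
```

```text
80N t 7.91 F [-1.29 -0.    2.6 ] w 0.0106 p [ 0.5218 -0.1797  0.121 ]
up t 9.61 F [-0.16  0.29 -2.43] w 0.011 p [ 0.5217 -0.1797  0.2207]
array([ 0.48781736,  2.57887249, -0.13055819])
scene lower pred [273.6 261.5] [([272.1, 261.2], 0.62)]
scene lower_grip pred [278.  236.3] [([277.3, 239.4], 0.76)]
scene lower_nose pred [268.3 233.1] [([264.5, 232.4], 0.78)]
scene lower_seat pred [268.7 225.9] [([266.4, 228.9], 0.63)]
top lower pred [358.  153.9] [([361.1, 154.1], 0.74)]
top lower_grip pred [354.5 165. ] [([354.4, 163.1], 0.84)]
top lower_nose pred [363.4 143.1] [([363.2, 143.2], 0.87)]
top lower_seat pred [363.1 144.4] []
scene crop 221 204
top crop 310 111
```

View pics/lift.png

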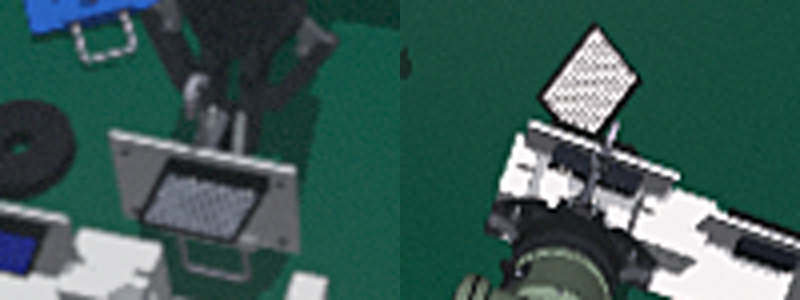

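Picture: the carrier is held upright and clear of the tray, hook at crop (205,95), own loop below the plate and clear of the slots. Draw back, swing round, and stage it 120 mm behind the upper.

```bash
cat >> h.py <<'E'
# carrier pose in tool frame
def held():
    d=np.load('held.npy',allow_pickle=True).item(); return R.from_quat(d['q']),d['t']
def setheld(p,o):
    r,t=pose(p); q=R.from_rotvec(o['tool_rot']); np.save('held.npy',{'q':(q.inv()*r).as_quat(),'t':q.inv().apply(t-o['tool_pos'])})
def toolfor(p): # tool pose that puts the held carrier at p
    r,t=pose(p); hr,ht=held(); q=r*hr.inv(); return t-q.apply(ht),q.as_rotvec()
E
python3 - <<'E'
from h import *
o=env.observe(); l=np.load('l.npy').copy(); u=np.load('u.npy')
l[2]+=.1; setheld(l,o)
U=R.from_euler('z',u[3])
def cp(dx,dy,z,yaw): x=u[:3]+U.apply([dx,dy,0]); return np.array([x[0],x[1],z,yaw,0,0])
a=np.array([.47,-.16,.185,l[3],0,0])
b=cp(-.15,-.12,.165,u[3]*.5); c=cp(-.12,0,.2895-.1565,u[3])
for p in (a,b,c):
    env.goto(*toolfor(p))
env.hold(.4);st('stage'); np.save('c.npy',c)
S=eyes.get_image('scene');T=eyes.get_image('top'); r,t=pose(c); ur,ut=pose(u)
D={'lower':'lower','lower_grip':'grip','lower_nose':'nose','lower_seat':'seat'}
for n in('scene','top'):
    for k in D:
        pr=proj(n,r.apply(PTS[D[k]])+t)[0]
        print(n,k,'pred',pr.round(1),[(np.round(x['uv'],1).tolist(),round(x['score'],2)) for x in eyes.pinpoint(k,n) if np.hypot(*(x['uv']-pr))<25])
    for k,b in (('upper',[0,0,0]),('loop_mid',[0,0,-.052])):
        pr=proj(n,ur.apply(b)+ut)[0]
        print(n,k,'pred',pr.round(1),[(np.round(x['uv'],1).tolist(),round(x['score'],2)) for x in eyes.pinpoint(k,n) if np.hypot(*(x['uv']-pr))<25])
def cr(im,x,y,w=100,h=100): return cv2.resize(im[y:y+h,x:x+w],(400,400),interpolation=cv2.INTER_CUBIC)
save(S,'S2.png');save(T,'T2.png')
x,y=(proj('scene',r.apply([0.06,0,.08])+t)[0]-[50,50]).astype(int); X,Y=(proj('top',r.apply([0.06,0,.08])+t)[0]-[50,50]).astype(int)
print(x,y,X,Y); save(np.hstack([cr(S,x,y),cr(T,X,Y)]),'stage.png')
E
```

```text
stage t 12.73 F [ 0.57 -0.08 -3.86] w 0.0111 p [0.4442 0.2846 0.1745]
scene lower pred [438.3 231.5] [([439.4, 228.8], 0.63)]
scene lower_grip pred [434.  209.6] [([432.9, 211.8], 0.66)]
scene lower_nose pred [450.7 204.9] [([451.1, 203.2], 0.81)]
scene lower_seat pred [450.8 198.5] [([450.6, 198.5], 0.91)]
scene upper pred [478.1 228.7] [([478.4, 225.0], 0.97)]
scene loop_mid pred [471.7 241.5] [([472.8, 240.1], 0.58)]
top lower pred [209.9 182.2] [([211.0, 180.6], 0.86)]
top lower_grip pred [208.1 194.5] [([205.5, 193.6], 0.82)]
top lower_nose pred [197.8 173.7] [([199.2, 172.9], 0.89)]
top lower_seat pred [196.4 175.4] [([193.6, 176.3], 0.84)]
top upper pred [188.7 135.3] [([185.5, 132.6], 0.81)]
top loop_mid pred [194.4 139.6] [([195.6, 139.2], 0.86)]
406 179 149 109
```

View pics/stage.png

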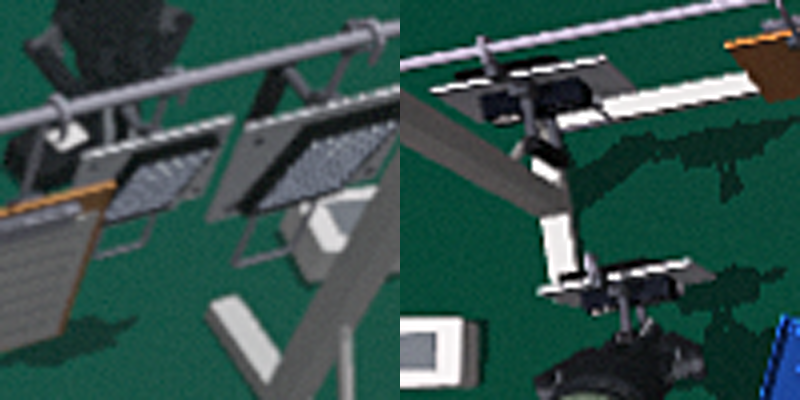

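```bash
python3 - <<'E'
from h import *
s,t='scene','top'; P=PTS; c=np.load('c.npy');u=np.load('u.npy')
L=[(s,P['lower'],[439.4,228.8],.6),(s,P['grip'],[432.9,211.8],.4),(s,P['nose'],[451.1,203.2],.6),(s,P['seat'],[450.6,198.5],.8),(s,P['tr'],[464,209],1),(s,P['br'],[457.2,227.7],.8),
 (t,P['lower'],[211,180.6],.5),(t,P['grip'],[205.5,193.6],.5),(t,P['nose'],[199.2,172.9],.6),(t,P['seat'],[193.6,176.3],.6),(t,P['tr'],[184,181.7],1),(t,P['tl'],[221.5,174.5],1)]
c2=fit(L,c,c,np.array([.004,.004,.004,.03,.03,.02]))
o=env.observe(); setheld(c2,o)
print('--upper')
U=[(s,P['lower'],[478.4,225.0],.5),(s,P['lower'],[476.3,229.2],.4),(s,P['tl'],[468.7,210],.7),(s,P['tr'],[512,200],1),(s,P['bl'],[457.5,234.5],1),
 (t,P['tr'],[157,131.7],1),(t,P['tl'],[200.5,123.2],1),(t,P['lower'],[190,135],.4),(t,P['lower'],[185.5,132.6],.4)]
p0=u.copy(); p0[2]=.2895;p0[4:]=0
u2=fit(U,p0,p0,np.array([.1,.1,.0015,1,.006,.006])); np.save('u2.npy',u2)
ur,ut=pose(u2)
for d in (.040,.046,.052,.058,.064): print(d,[proj(s,ur.apply([0,y,-d])+ut)[0].round(1) for y in(-.022,0,.022)])
E
```

```text
scene [0, 0, 0] [-0.9  3.2]
scene [-0.047, 0, 0.048] [ 1.4 -1.9]
scene [0.008, 0, 0.1255] [-0.4  1.8]
scene [0, 0, 0.1425] [0.2 0.1]
scene [0, 0.06, 0.085] [ 0.2 -0.7]
scene [0, 0.06, 0] [-1.  -0.2]
top [0, 0, 0] [-1.1  1. ]
top [-0.047, 0, 0.048] [2.5 0.5]
top [0.008, 0, 0.1255] [-1.4  0.7]
top [0, 0, 0.1425] [ 2.9 -0.9]
top [0, 0.06, 0.085] [-0.9 -0.1]
top [0, -0.06, 0.085] [-0.   0.1]
FIT [0.4883 0.2928 0.1331] [ 9.5  -0.66 -0.05]
--upper
scene [0, 0, 0] [-0.2  3.4]
scene [0, 0, 0] [ 1.9 -0.8]
scene [0, -0.06, 0.085] [-1.4  0.9]
scene [0, 0.06, 0.085] [-0.2 -0.7]
scene [0, -0.06, 0] [-0.5 -0.3]
top [0, 0.06, 0.085] [-0.7 -0.5]
top [0, -0.06, 0.085] [-0.6 -0.4]
top [0, 0, 0] [-1.4  0.1]
top [0, 0, 0] [3.1 2.5]
FIT [0.6047 0.3138 0.2892] [10.22 -0.03 -0.02]
0.04 [array([465.8, 240.5]), array([473.3, 238.4]), array([480.7, 236.3])]
0.046 [array([465.1, 241.9]), array([472.5, 239.8]), array([479.9, 237.7])]
0.052 [array([464.4, 243.3]), array([471.8, 241.2]), array([479.2, 239.2])]
0.058 [array([463.7, 244.7]), array([471.1, 242.6]), array([478.5, 240.6])]
0.064 [array([463. , 246.1]), array([470.4, 244. ]), array([477.7, 242. ])]
```

Fits agree within about 2 mm, and the loop bar sits roughly 55 mm below the plate. Push the hook forward through the loop and check.

```bash
python3 - <<'E'
from h import *
u=np.load('u2.npy'); U=R.from_euler('z',u[3])
def tgt(dx,dz): x=u[:3]+U.apply([dx,0,0]); return np.array([x[0],x[1],u[2]-.1565+dz,u[3],0,0])
p,q=toolfor(tgt(-.05,0)); env.servo_line(p,speed=.08,frame=q) ; st('a')
p,q=toolfor(tgt(0,0)); env.servo_line(p,speed=.03); env.hold(.5); st('in')
np.save('tin.npy',np.array(env.observe()['tool_pos']))
S=eyes.get_image('scene');T=eyes.get_image('top'); r,t=pose(tgt(0,0)); ur,ut=pose(u)
D={'lower':'lower','lower_nose':'nose','lower_seat':'seat'}
for n in('scene','top'):
    for k in D:
        pr=proj(n,r.apply(PTS[D[k]])+t)[0]
        print(n,k,'pred',pr.round(1),[(np.round(x['uv'],1).tolist(),round(x['score'],2)) for x in eyes.pinpoint(k,n) if np.hypot(*(x['uv']-pr))<25])
    for k,b in (('upper',[0,0,0]),('loop_mid',[0,0,-.052])):
        pr=proj(n,ur.apply(b)+ut)[0]
        print(n,k,'pred',pr.round(1),[(np.round(x['uv'],1).tolist(),round(x['score'],2)) for x in eyes.pinpoint(k,n) if np.hypot(*(x['uv']-pr))<25])
x,y=(proj('scene',r.apply([0,0,.15])+t)[0]-[40,40]).astype(int); X,Y=(proj('top',r.apply([0,0,.15])+t)[0]-[40,40]).astype(int)
def cr(im,x,y,w=80,h=80): return cv2.resize(im[y:y+h,x:x+w],(400,400),interpolation=cv2.INTER_CUBIC)
print(x,y,X,Y); save(np.hstack([cr(S,x,y),cr(T,X,Y)]),'in.png')
E
```

```text
a t 14.44 F [-0.56 -0.45 -2.3 ] w 0.0107 p [0.5113 0.2966 0.174 ]
in t 16.76 F [ 1.   -0.67 -2.29] w 0.0107 p [0.561  0.3057 0.1743]
scene lower pred [460.4 264.1] [([461.6, 263.4], 0.7)]
scene lower_nose pred [476.2 238.6] [([474.8, 236.4], 0.63)]
scene lower_seat pred [476.5 232. ] [([479.8, 232.1], 0.57)]
scene upper pred [478.2 228.4] [([478.2, 223.5], 0.8), ([475.4, 240.0], 0.69)]
scene loop_mid pred [471.8 241.2] [([472.8, 239.6], 0.82)]
top lower pred [204.2 147.3] [([204.7, 145.4], 0.8)]
top lower_nose pred [191.6 135.3] [([190.2, 131.8], 0.6)]
top lower_seat pred [190.1 136.3] [([186.5, 137.0], 0.66)]
top upper pred [188.6 135.1] [([188.3, 134.4], 0.58)]
top loop_mid pred [194.2 139.5] [([195.2, 139.3], 0.61)]
437 190 149 95
```

View pics/in.png

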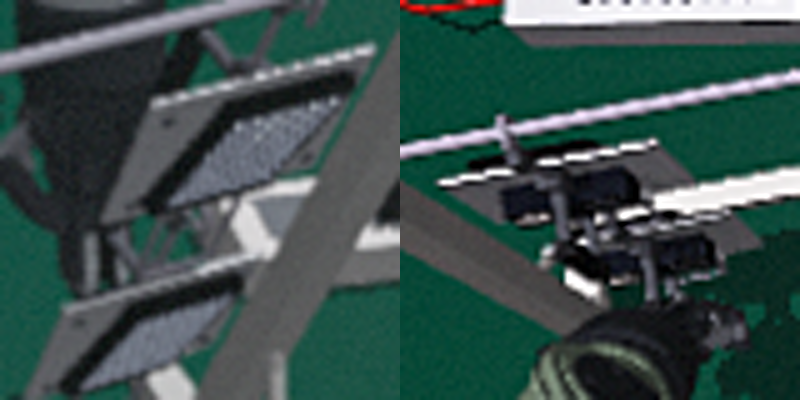

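Picture: the upper has not moved (plate corner (468,211) as before), and the hook stands between its lower edge and the loop bar near (475,236). Descend with force watch, aborting on pull >9 N without a snap.

```bash
cat >> h.py <<'E'
def F(n=5,dt=.02):
    a=[]
    for _ in range(n): env.hold(dt); a.append(env.observe()['contact_force'])
    return np.mean(a,0)
E
python3 - <<'E'
from h import *
p=np.load('tin.npy'); b=F(10); np.save('b.npy',b); print('base',b.round(2))
d=.004; env.servo_line(p-[0,0,d],speed=.05)
peak=0
while d<.056:
    d+=.0015; env.servo_line(p-[0,0,d],speed=.03); f=F(4)-b
    print(round(d*1e3,1),f.round(1),end=' ')
    peak=max(peak,f[2])
    if f[2]>8 or (peak>3 and f[2]<peak-2): break
    if f[2]>2.5 and d<.012: break
st('end')
E
```

```text
base [-0.06  0.06 -2.81]
5.5 [ 0.3  0.1 -0.2] 7.0 [-0.2 -0.3 -0.2] 8.5 [ 0.2 -0.2  0.4] 10.0 [-0.2 -0.1  0. ] 11.5 [ 0.4  0.1 -0.2] 13.0 [0.2 0.3 0.5] 14.5 [-0.3 -0.3  0.1] 16.0 [ 0.2 -0.6  0.1] 17.5 [-0.1  0.   0.1] 19.0 [ 0.2 -0.  -0.1] 20.5 [-0.2  0.1 -0.2] 22.0 [ 0.2 -0.5  0. ] 23.5 [-0.  -0.3 -0.3] 25.0 [ 0.2  0.3 -0.3] 26.5 [-0.   0.1  0. ] 28.0 [-0.2 -0.2 -0. ] 29.5 [-0.  -0.3 -0.3] 31.0 [0.1 0.1 0.3] 32.5 [0.  0.1 0.2] 34.0 [0.3 0.4 0.5] 35.5 [-0.3 -0.5  1.5] 37.0 [-0.2 -0.4  2.4] 38.5 [-0.5 -0.1  0.9] 40.0 [ 0.1  0.4 -2.2] 41.5 [-0.1  0.6 -1.7] 43.0 [ 0.1 -0.2  0.3] 44.5 [-0.3 -0.2 -0.3] 46.0 [0.  0.1 0.1] 47.5 [0.3 0.2 1.2] 49.0 [ 0.4 -0.1  4.7] 50.5 [-0.4  0.1  8.2] end t 27.59 F [-0.25  0.28  5.39] w 0.0109 p [0.5624 0.3068 0.1257]
```

Latch snapped around 38–40 mm, then about 5 mm free travel, then a stiff rise: as described. Now the proof pull to about 13 N, hold, then ease off.

```bash
python3 - <<'E'
from h import *
p=np.load('tin.npy'); b=np.load('b.npy'); d=.0505
f=(F(8)-b)[2]; print(f)
for i in range(8):
    if f>12.8: break
    d+=min(.0008,max(.0002,(13.2-f)/2600)); env.servo_line(p-[0,0,d],speed=.02); f=(F(6)-b)[2]; print(round(d*1e3,2),round(f,2))
for i in range(6): print('hold',(F(10)-b).round(2))
while f>1.5:
    d-=min(.0008,f/3500+.0001); env.servo_line(p-[0,0,d],speed=.02); f=(F(6)-b)[2]; print(round(d*1e3,2),round(f,2),end=' ')
np.save('d.npy',d); print((F(10)-b).round(2)); st('eased')
E
```

```text
8.308233893352874
51.3 9.63
52.1 11.09
52.9 12.76
53.1 13.09
hold [-0.06 -0.18 12.85]
hold [-0.1  -0.09 12.75]
hold [ 1.000e-02 -1.200e-01  1.291e+01]
hold [ 0.02 -0.2  13.02]
hold [-0.04 -0.17 12.78]
hold [-0.1  -0.25 12.78]
52.3 11.45 51.5 9.61 50.7 8.87 49.9 8.44 49.1 8.01 48.3 7.13 47.5 4.55 46.7 1.58 46.15 -0.22 [-0.05 -0.2   0.02]
eased t 33.44 F [ 0.09 -0.21 -3.13] w 0.0108 p [0.561  0.3057 0.128 ]
```

```bash
python3 - <<'E'
from h import *
p=np.load('tin.npy'); b=np.load('b.npy'); d=.0470
env.servo_line(p-[0,0,d],speed=.02); print((F(8)-b).round(2))
env.ungrasp(); o=st('open'); z=R.from_rotvec(o['tool_rot']).apply([0,0,1])
env.servo_line(np.array(o['tool_pos'])-.12*z,speed=.06); st('back')
o=env.observe(); env.goto(np.array(o['tool_pos'])+[-.06,-.0,.03],o['tool_rot']); env.hold(4)
def g(): return eyes.get_image('scene'),eyes.get_image('top')
S,T=g(); env.hold(.7); S2,T2=g()
roi=np.s_[150:330,420:530]
print('change',cv2.absdiff(S[roi],S2[roi]).max(),cv2.absdiff(S[roi],S2[roi]).mean()); st('end')
u=np.load('u2.npy')
for n in('scene','top'):
  for k in('lower','upper','lower_nose','loop_mid','clipboard','bare'):
    print(n,k,[(np.round(x['uv'],1).tolist(),round(x['score'],2)) for x in eyes.pinpoint(k,n)])
def cr(im,x,y,w=100,h=125): return cv2.resize(im[y:y+h,x:x+w],(400,500),interpolation=cv2.INTER_CUBIC)
save(np.hstack([cr(S2,425,175),cr(T2,140,90)]),'out.png')
E
```

```text
[ 0.06 -0.2  -0.05]
open t 34.53 F [ 0.71 -0.79 -0.42] w 0.0852 p [0.561  0.3057 0.1273]
back t 36.68 F [-0.8  -0.38  0.88] w 0.0853 p [0.5057 0.2952 0.233 ]
change 26 2.779158249158249
end t 41.96 F [-0.88 -0.91 -0.89] w 0.0856 p [0.4457 0.2952 0.263 ]
scene lower [([248.0, 209.5], 0.67), ([184.5, 229.6], 0.64)]
scene upper []
scene lower_nose [([149.9, 237.2], 0.71), ([225.0, 241.9], 0.68), ([470.9, 247.7], 0.67), ([238.4, 185.4], 0.58)]
scene loop_mid [([469.6, 240.0], 0.96)]
scene clipboard [([407.7, 245.9], 0.89)]
scene bare [([224.7, 271.1], 0.81)]
top lower [([434.8, 243.8], 0.9), ([385.6, 261.5], 0.72), ([208.7, 151.3], 0.66)]
top upper [([186.6, 135.1], 0.68)]
top lower_nose [([392.3, 294.2], 0.93), ([466.8, 236.8], 0.73), ([193.8, 140.1], 0.62), ([373.0, 171.2], 0.15)]
top loop_mid [([193.8, 139.7], 0.95), ([396.2, 224.1], 0.44)]
top clipboard [([250.1, 123.8], 0.92)]
top bare [([401.6, 172.7], 0.61)]
```

View pics/out.png

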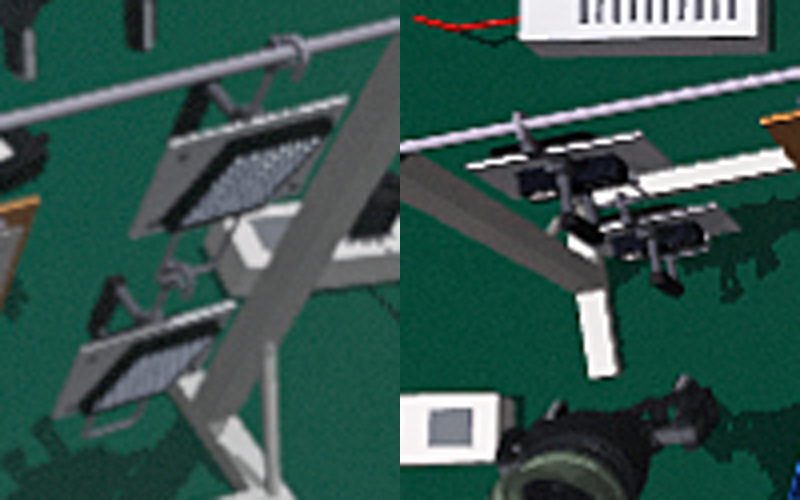

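The lower hangs on the loop of the upper (hook on the bar near scene (469,244)), in a column, with the gripper clear. Check stillness against the noise floor, then hand in.

```bash
python3 - <<'E'
from h import *
env.hold(5)
I=[]
for i in range(4): I.append(eyes.get_image('scene').astype(float)); env.hold(.2)
for nm,r in(('column',np.s_[180:300,430:500]),('static',np.s_[220:310,200:300])):
    print(nm,[round(np.abs(I[i][r]-I[j][r]).mean(),2) for i,j in((0,1),(0,2),(0,3))],max(np.abs(cv2.GaussianBlur(I[0][r]-I[j][r],(5,5),0)).max() for j in(1,2,3)).round(1))
st('end'); job.sign_off()
E
```

```text
column [np.float64(2.75), np.float64(2.75), np.float64(2.71)] 5.9
static [np.float64(2.33), np.float64(2.32), np.float64(2.3)] 7.2
end t 48.56 F [-0.19 -0.12 -0.3 ] w 0.0853 p [0.4457 0.2952 0.263 ]
the job is handed in; nothing more can be done
```

The lit LED carrier from the tray now hangs from the loop under the upper carrier. I handed the job in at t = 48.6 s of the 72 s allowed.

- **Latch:** the pull rose at about 35–38 mm of descent and dropped at about 39–40 mm, which I read as the snap. About 5 mm of free travel followed, then the bar came home at 2.3 N/mm. The pull peaked at 2.4 N in my 1.5 mm steps. That is below the stated 3 to 8 N, so the true peak probably fell between readings.
- **Proof pull:** it held steady at 12.8 to 13.0 N, measured from the reading with the carrier hanging free in the hand. The highest reading was 13.1 N. I then eased off to about 0 N and let go.
- **Column at rest:** the last pictures show the hook on the loop's bar and both carriers in a column with the gripper clear. Frames taken over 0.6 s differ only by about as much as a still part of the picture.
- **Other things:** the clipboard and the bare carrier are still in place, to within about 3.5 pixels of their first detections, which is about the detector's scatter. I did not check the other loose items (screwdriver, adapter, tile, bin, reel) one by one.
- **Network misses:** in the final scene-camera picture the networks did not report the upper or the hung carrier. The top camera found both, and the enlarged crop confirmed them.

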